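Hang the second shelf bracket and lay the shelf

ROBOT

A 6-joint arm with a two-finger parallel gripper is mounted at the origin on the work surface. World frame = base frame: x ahead of the robot, y to its left, z up, the work surface at z = 0. Lengths are in mm, angles in rad, forces in N, time in s.
With the tool pointing down it reaches from about 350 to 850 mm from the base axis. Payload 8.1 kg.
Tool frame: the origin (TCP) lies between the finger pads; the fingertips stand bot.tip_reach ahead of it and the grasp point (between the pads) lies 2 mm behind it (bot.tip_reach is the distance from the TCP to the fingertips, in mm); z points along the fingers, y is the line along which they close (so a half turn about z gives the same grasp; the last joint's range is limited). The gripper opens to 93 mm and grips with 3 to 60 N. Pads are 15 mm wide; open, the fingers measure 128 mm over their backs; the gripper's body (75 mm by 188 mm) begins 65 mm behind the grasp point.
Start: joints at [1.188, 0.13, 1.488, -0, 1.523, -0.085], TCP at [176.029, 573.602, 235.635] pointing down, gripper open.
Joint ranges: [-2.96, 2.96], [-0.89, 2.26], [0.02, 2.5], [-1.34, 4.48], [0, 2.73], [-2.66, 2.66]. Speed limits (rad/s): [2.39, 2.39, 2.79, 3.14, 3.14, 3.14].

INTERFACE

Orientations are given as a rotation vector (axis times angle).
In Python, from bench import bot gives the robot as it stands. The module is installed in compiled form; this text tells all that it offers.
- The arm moves only by the tool play_rows, never from a script. Its argument "series" is a list of rows, each a list of 2 entries, a list of its own where there are three numbers: the shift along the tool's x, y, z in cm, then the turn about the tool's z in degrees. A call has 1 to 20 rows; each row shifts and turns the commanded pose from where the row before left it, along the tool's axes as they then stand; what a row does not reach is not made up. A row lasts 1/10 s, in which the tool goes at most 50 mm and 8.59 degrees, less where a joint would pass 70% of its speed; a pose out of reach is approached as far as the arm can. A call is refused whole if a number of a shift passes 5 or a number of a turn 8.59, either way. A call with a gripper value outside its range is refused whole. "jaw" is the opening in per cent of the stroke, from 0 (shut) to 100 (fully open), set as the call begins (left out, the last holds). The fingers move at their own pace and stop on an object; the grip force is fixed at half the most. Time passes only in rows, so rows that do not move let the fingers close. It gives the time, the measured TCP pose, the force, the opening and the grip force at its end, in the units of the state.
- bot.sense(): the state, without advancing time (a new reading comes with each control period).
- bot.snapshot(name): name is "scene" or "top" or "wrist"; returns the picture (480x640x3 uint8, red, green, blue); there is no depth.
- bot.get_calibration(name): a dict with "camera_matrix" (3x3 intrinsics, pixels), "k1" (the pictures are not rectified: a ray, as slopes to the right and down, at radius r is drawn at 1 + k1 r^2 times it, then the intrinsics apply), "R" (3x3) and "t" (3): a world point X has camera coordinates R X + t; the wrist camera has in their place "tool_from_camera" (4x4, takes a point from camera to tool coordinates, whose origin is the TCP and whose axes are the flange's). Camera axes: x right, y down, z forward; pixel columns grow to the right and rows downward; lengths in mm; the calibration is good to about 2 mm. A picture is of the moment at which its call begins: read the wrist's pose just before it. get_calibration takes no time and is no camera call.
- bot.sign_off(): hands the job in; it is judged then, once.
The state is a dict: "clock": time; "joints": joint angles; "dq": joint speeds; "joint_torque": joint torques, N m; "eef_pos": TCP position; "orientation": TCP orientation; "ft_force": force on the tool from outside, world axes, zero at the start; "wrist_torque": the same for the moment, N m; "opening": finger opening in mm; "grasp_force": force on a finger pad.
Only numpy, scipy, OpenCV 4.12 (cv2) and the standard library are available. Lean on these libraries where they do the work, as an engineer would, in place of code of your own. Each camera call takes 0.05 s, during which the arm holds its last target. There are 200 camera calls.

TASK

Take the white bracket out of its wooden stand, hook both its tabs into the empty slotted upright at the same level as the bracket that is already fitted, and push it down until it is fully home and the yellow latch springs out over its top. Then lay the loose wooden shelf plank flat across the two brackets, behind their upturned lips and roughly centred between the uprights, and let go. Leave the bottle, jar, carton and tub standing where they are.

Things in the scene. Friction and masses are not known exactly. Their poses are not given: they have to be found in the camera images.
- rack: Fixed rack: two grey slotted uprights 40 mm wide at y = -100 and +100 mm, on a timber sill. Origin midway, in the plane of their slotted front faces; x points out of the faces (brackets stick out along +x), z up. Origin lies 0 to 30 mm below the bench top. Uprights reach z = 225; a cross bar joins them 34 mm behind the faces. A shelf plank on seated brackets has its underside at z = 190.
- slot (a point): In the empty upright: middle of the lower edge of the top slot to use, at the front face, 30 mm below the lockbox origin. Slots are 11 mm wide, 28 high, on the upright's centre line, one every 50 mm down (three); the bracket takes the top two. Face sheet 4 mm thick, hollow behind.
- fitted: White steel bracket like the loose one, fixed, fully home, on one upright (either one). Frame as the loose bracket's: origin at the top of the back of its spine, x outward, z up.
- lockbox: Red latch housing, 42 mm wide, in the top of the empty upright, behind its front face. Its origin is lower: on the upright's centre line, in the front face plane, at the height of the top of a seated bracket (rack z = 190); axes as the rack's. A bracket fully home has its own origin and axes on these. The housing is 16 to 51 mm above the origin.
- latch (a joint): Yellow sprung latch in the empty upright's face: 0 = out (6 mm proud of the face), grows (m) as it is pushed back in, to 0.012; 3 N to start, 5 N when flush. The spine of a bracket pushed in at hooking height pushes it back; once the bracket is down it springs out over the top of the spine. It blocks a bracket lowered from above close to the face.
- latch_nose (a point): Middle of the latch's front end, 6 mm out of the face and 5 mm above the lockbox origin when out. The latch is 16 mm wide, 8 high.
- bracket: Loose white steel bracket, 0.3-0.45 kg, upright in the stand, lifts straight up. Origin: top of the back of its spine; x outward, z up. Top bar 12 mm thick (y), 24 high, x 0 to 125, top at z = 0; end lip x 118 to 125 rises to z = 8. Spine x 0 to 14, down to z = -95; 10 mm strut from its foot to the bar's end. Centre of mass near x = 45, z = -30. Grip the bar across y at x = 45 to 75.
- tab (a point): Tip of the loose bracket's upper tab, at bracket x = -14, z = -25 mm. Two tabs 6 mm thick behind the spine, the lower 50 mm below: neck z -30 to -20, and a hook from x = -6 to -13 reaching 10 mm below the neck. To hook: hold the bracket level, 10 to 18 mm (best 14) above home, push straight in until the spine meets the face, then down to home.
- stand: Fixed wooden stand holding the loose bracket, same axes, origin on the bench under the bracket's origin. Base x -20 to 130 mm, 56 wide, 12 high; cheeks beside the spine (x -2 to 26) 52 high and beside the bar's end (x 101 to 123) 90 high, within y = +-20. The bracket has 2 mm play each side; its top is at 107.
- plank: Loose pale wooden shelf plank lying flat on the bench, 64 (x) by 270 (y) by 18 mm (z), 0.16-0.26 kg. Origin: middle of its underside. Grip across the 64 mm.
- bottle: Bystander: white bottle, 54 mm diameter, 130 tall, between stand and rack. Origin: centre of its base.
- jar: Bystander: amber jar, 52 mm diameter, 70 tall. Origin: centre of its base.
- bin: Bystander: small open cardboard carton 100 x 90 x 60 mm. Origin: under its centre.
- tub: Bystander: small blue cup, 56 mm diameter, 50 tall, in front of the rack. Origin: centre of its base.
Things that resemble listed ones, but are neither listed nor needed, are in the scene too. Leave any orange or turquoise look-alike of the bracket alone.

How it is judged (in metres and radians):
On the way:
1. the loose bracket is hooked in the empty upright, fully down, with the latch out over it (x of bracket in the frame of lockbox between -0.006 and 0.006 m and y of bracket in the frame of lockbox between -0.005 and 0.005 m and z of bracket in the frame of lockbox between -0.005 and 0.005 m and angle between the x axis of bracket and the x axis of lockbox, either way round below 0.09 rad and angle between the z axis of bracket and the z axis of lockbox, either way round below 0.09 rad and value of joint latch below 0.003 m), for 0.2 s.
At the end, for the whole second after the job is handed in: Bracket home on the empty upright: origin within 6 mm (x), 5 mm (y, z) of the lockbox origin, axes within 0.09 rad, latch under 3 mm. Plank at rest on both brackets: centre 20-105 mm out from the faces, within 30 mm of midway, underside within 7 mm of their tops, level to 0.07, along to 0.2 rad (all of step 1 and x of plank in the frame of rack between 0.02 and 0.105 m and y of plank in the frame of rack between -0.03 and 0.03 m and z of plank in the frame of rack between 0.183 and 0.197 m and angle between the y axis of plank and the y axis of rack, either way round below 0.2 rad and angle between plank's own z axis and vertical below 0.07 rad and contact force between plank and bracket above 0.05 N and contact force between plank and fitted above 0.05 N and linear speed of each of plank, bracket below 0.02 m/s); the robot touches nothing.
It fails at once if the bottle is pushed more than 30 mm or tipped over (distance of bottle from where it was at the start of the episode above 0.03 m or angle between bottle's own z axis and vertical above 0.4 rad).
It fails at once if the jar is pushed more than 30 mm or tipped over (distance of jar from where it was at the start of the episode above 0.03 m or angle between jar's own z axis and vertical above 0.4 rad).
It fails at once if the bin is pushed more than 30 mm or tipped over (distance of bin from where it was at the start of the episode above 0.03 m or angle between bin's own z axis and vertical above 0.4 rad).
It fails at once if the tub is pushed more than 30 mm or tipped over (distance of tub from where it was at the start of the episode above 0.03 m or angle between tub's own z axis and vertical above 0.4 rad).
It also fails if it takes over 64 s, if anything falls off the work surface, if the arm or the gripper's body presses on something with over 40 N, if the wrist force passes 120 N, or if a joint passes its speed limit or range.

## Working session

There is one attempt and no reset: what is moved stays moved. The work goes in short steps, Python scripts to look and compute and a tool call to move; the robot and the scene stay as the last step left them, time stands still between calls to the robot, and variables do not carry over. Pictures are saved under pics/ and viewed, at most 14 in all, crops included, and the job is handed in when it is done.

Besides the shell and the picture viewer there is one more tool, called after "Request:" as name([rows], argument=value, ...), one row to a line, values as JSON. play_rows: Moves the arm, as the interface text tells. Its arguments: {"type":"object","properties":{"series":{"type":"array","items":{"type":"array"}},"jaw":{"type":"number"}},"required":["series"]}

```bash
mkdir -p pics; cat > h.py <<'E'
import numpy as np, cv2
from scipy.spatial.transform import Rotation as Ro
from bench import bot
def cam(n, st=None):
    c=bot.get_calibration(n); K=np.array(c["camera_matrix"]); k1=c["k1"]
    if n=="wrist":
        T=np.array(c["tool_from_camera"]); Rt=Ro.from_rotvec(st["orientation"]).as_matrix()
        Rw=Rt@T[:3,:3]; o=Rt@T[:3,3]+np.array(st["eef_pos"]); R=Rw.T; t=-R@o
    else: R=np.array(c["R"]); t=np.array(c["t"]).ravel()
    return K,k1,R,t
def proj(C,X):
    K,k1,R,t=C; p=np.atleast_2d(X)@R.T+t; s=p[:,:2]/p[:,2:]; s=s*(1+k1*(s**2).sum(1,keepdims=True))
    return s@np.array([[K[0,0],0],[K[0,1],K[1,1]]])+K[:2,2]
def ray(C,uv):
    K,k1,R,t=C; d=np.linalg.inv(K)@np.array([uv[0],uv[1],1.]); d=d[:2]; s=d.copy()
    for _ in range(20): s=d/(1+k1*(s@s))
    return -R.T@t, R.T@np.array([s[0],s[1],1])
def onz(C,uv,z):
    o,d=ray(C,uv); return o+d*(z-o[2])/d[2]
def snap(n,f):
    im=bot.snapshot(n); cv2.imwrite(f,cv2.cvtColor(im,cv2.COLOR_RGB2BGR)); return im
E
python3 - <<'E'
from h import *
st=bot.sense(); print(st, bot.tip_reach)
for n in ("scene","top"):
    snap(n,f"pics/{n}0.png"); C=cam(n); print(n,C)
print(bot.get_calibration("wrist"))
E
```

```text
{'clock': 0.0, 'joints': array([ 1.18761057e+00,  1.31143663e-01,  1.48923964e+00,  1.78627100e-05,
        1.52299441e+00, -8.53732324e-02]), 'dq': array([ 0.00027834,  0.0004558 , -0.00063113, -0.0011565 ,  0.00072122,
       -0.00034579]), 'joint_torque': array([-3.52341005e-03, -5.59826446e+01, -4.91762173e+01,  7.62742292e-02,
        3.58199375e-02, -1.20825202e-04]), 'eef_pos': array([175.8200105 , 573.11796123, 234.61963992]), 'orientation': array([-4.66013084e-01, -3.10639925e+00,  2.72048217e-03]), 'ft_force': array([ 0.05658475,  0.23556902, -0.12293469]), 'wrist_torque': array([-0.04175596,  0.00470115, -0.00199163]), 'grasp_force': 0.0, 'opening': 92.80546839532236} 17.0
scene (array([[437.24104274,   0.        , 317.18448752],
       [  0.        , 437.24104274, 251.18381988],
       [  0.        ,   0.        ,   1.        ]]), 0.036030475861530055, array([[ 0.50423419,  0.86350233,  0.01056452],
       [ 0.65077704, -0.3719167 , -0.661942  ],
       [-0.56765934,  0.34064894, -0.74948061]]), array([-256.37159033, -212.37172589, 1414.66180151]))
top (array([[508.418909
[... 221 characters left out ...]
25432, -0.02554145, -0.15066863],
       [ 0.15075068, -0.00130676, -0.98857095]]), array([ -28.41020359,  484.29572159, 1049.13764375]))
{'camera_matrix': array([[413.63871295,   0.        , 326.0793182 ],
       [  0.        , 413.63871295, 240.81009825],
       [  0.        ,   0.        ,   1.        ]]), 'k1': -0.08564916624227949, 'tool_from_camera': array([[-1.43436922e-03, -9.57567325e-01, -2.88206109e-01,
         8.14048387e+01],
       [ 9.99998795e-01, -1.54449738e-03,  1.54725137e-04,
        -1.71676219e-01],
       [-5.93293314e-04, -2.88205539e-01,  9.57568387e-01,
        -1.48192023e+02],
       [ 0.00000000e+00,  0.00000000e+00,  0.00000000e+00,
         1.00000000e+00]])}
```

View pics/scene0.png

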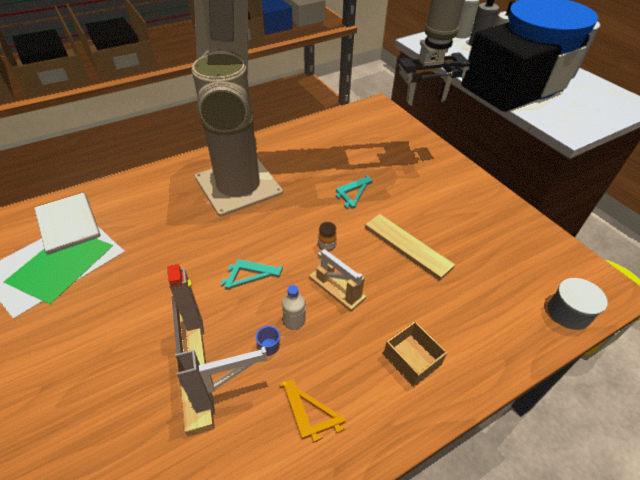

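View pics/top0.png

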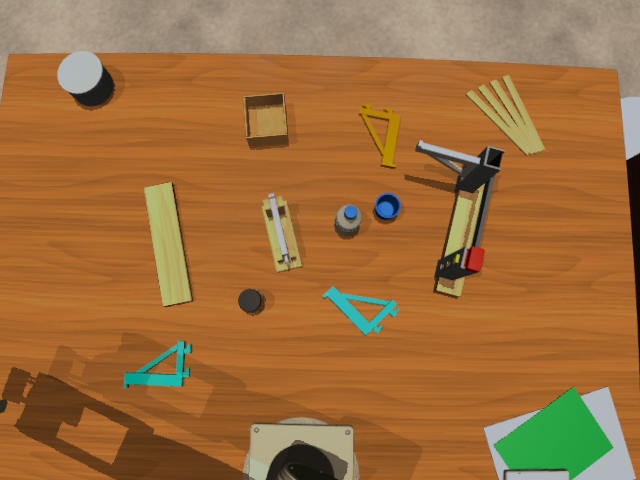

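Candidates, with scene pixels:
- **White bracket:** (340,268) in the stand. Look-alikes are the fitted white one at (235,360), turquoise at (352,190) and (250,272), and orange at (312,410).
- **Plank:** (410,245). The thin slats at top-view (505,115) are not it.

The empty upright is the one with the red box, at top-view (474,259). Next I'll take one close crop montage to confirm.

```bash
python3 - <<'E'
import cv2, numpy as np
t=cv2.imread("pics/top0.png"); s=cv2.imread("pics/scene0.png")
def c(im,u,v,w,h): return cv2.resize(im[v:v+h,u:u+w],(400,300),interpolation=cv2.INTER_CUBIC)
m=np.vstack([np.hstack([c(t,225,180,120,90+0),c(s,290,235,100,75)]),np.hstack([c(t,410,140,180,135),c(s,140,255,160,120)])])
# ticks
cv2.imwrite("pics/m1.png",m)
E
```

```text
(no output)
```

View pics/m1.png

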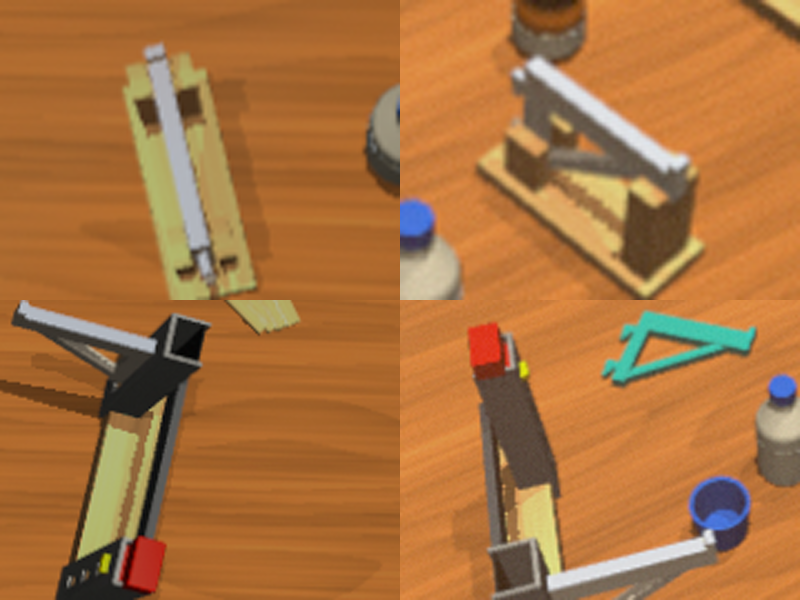

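The top-left and top-right crops show the white bracket in its stand. Its spine is at the robot end (top px 285,254) and its lip at the far end (271,194). In the rack crops, the fitted bracket's lip is at top (420,144) / scene (265,349), and the yellow latch is at top (457,258) / scene (189,283).

```bash
cat >> h.py <<'E'
def tri(obs):
    A=np.zeros((3,3));b=np.zeros(3)
    for C,uv in obs:
        o,d=ray(C,uv); d=d/np.linalg.norm(d); P=np.eye(3)-np.outer(d,d); A+=P; b+=P@o
    X=np.linalg.solve(A,b); return X,[np.round(proj(C,X)[0]-uv,1) for C,uv in obs]
E
python3 - <<'E'
from h import *
T=cam("top");S=cam("scene")
np.set_printoptions(precision=1,suppress=True)
for n,a,b in (("brk lip",(271.5,193.8),(360,274.5)),("brk spine",(285.3,254.4),(324,250.5)),("fit lip",(419.9,144.5),(264.8,349)),("fit spine",(479.8,161.6),(200,365.8)),("latch",(457.3,257.9),(189.2,283))):
    print(n,*tri([(T,a),(S,b)]), onz(T,a,115 if n=="brk lip" else 107))
pl=[onz(T,p,18) for p in ((145.5,187),(172.5,183),(190.5,300),(164,305))]
print(np.array(pl),np.mean(pl,0))
for n,p,z in (("bottle",(350,213),130),("jar",(250,300),70),("tub",(388,206),50)): print(n,onz(T,p,z))
E
```

```text
brk lip [574.6  73.9 119.7] [array([-0.8, -0.4]), array([-0.8,  0.1])] [575.   72.7 115. ]
brk spine [455.8  44.8 104. ] [array([-1.7, -0.9]), array([-1.5,  0.2])] [453.8  41.1 107. ]
fit lip [ 667.2 -213.2  173.7] [array([-1.2, -0.5]), array([-1.4,  0.1])] [ 690.8 -229.9  107. ]
fit spine [ 637.2 -330.9  171.4] [array([-1.2, -0.4]), array([-1.4,  0.1])] [ 658.1 -355.1  107. ]
latch [ 446.7 -282.8  174.9] [array([-0.5, -0.2]), array([-0.5, -0. ])] [ 455.4 -303.4  107. ]
[[608.9 363.7  18. ]
 [619.3 303.3  18. ]
 [361.4 246.6  18. ]
 [349.  303.5  18. ]] [484.7 304.3  18. ]
bottle [536.3 -84.8 130. ]
jar [363.  112.1  70. ]
tub [ 571.4 -171.8   50. ]
```

Request:
play_rows([
  [[-3.1,-2.66,0],0],
  [[-3.1,-2.66,0],0],
  [[-3.1,-2.66,0],0],
  [[-3.1,-2.66,0],0],
  [[-3.1,-2.66,0],0],
  [[-3.1,-2.66,0],0],
  [[-3.1,-2.66,0],0],
  [[-3.1,-2.66,0],0],
  [[-3.1,-2.66,0],0],
  [[-3.1,-2.66,0],0],
  [[-3.1,-2.66,0],0],
  [[-3.1,-2.66,0],0],
  [[-3.1,-2.66,0],0],
  [[-3.1,-2.66,0],0],
  [[-3.1,-2.66,0],0],
], jaw=100)

```text
clock: 1.6
eef_pos: [503.9, 54.1, 235.3]
orientation: [-0.466, -3.106, -0.0]
ft_force: [1.1, 0.8, 0.5]
opening: 93.0
grasp_force: 0.0
```

Request:
play_rows([
  [[0,0,0],8.28],
  [[0,0,0],8.28],
  [[0,0,0],8.28],
  [[0,0,0],8.28],
  [[0,0,0],8.28],
  [[0,0,0],8.28],
  [[0,0,0],8.28],
  [[0,0,0],8.28],
  [[0,0,0],8.28],
  [[0,0,0],8.28],
  [[0,0,0],8.28],
  [[0,0,0],8.28],
  [[0,0,0],8.28],
  [[0,0,0],8.28],
  [[0,0,0],8.28],
  [[0,0,0],8.28],
  [[0,0,0],8.28],
  [[0,0,0],8.28],
  [[0,0,0],0],
  [[0,0,0],0],
])

```text
clock: 3.6
eef_pos: [503.3, 55.7, 235.3]
orientation: [-3.118, -0.387, 0.001]
ft_force: [0.0, 0.2, -0.7]
opening: 93.1
grasp_force: 0.0
```

```bash
cat >> h.py <<'E'
def state():
    st=bot.sense(); R=Ro.from_rotvec(st["orientation"]).as_matrix()
    print("t %.1f"%st["clock"],"pos",np.round(st["eef_pos"],1),"xang %.2f"%np.degrees(np.arctan2(R[1,0],R[0,0])),"tilt",np.round(R[:2,2],4),"F",np.round(st["ft_force"],1),"op %.1f gf %.1f"%(st["opening"],st["grasp_force"]),"q",np.round(st["joints"],2)); return st
E
python3 - <<'E'
from h import *
st=state(); im=snap("wrist","pics/w1.png"); import pickle; pickle.dump(cam("wrist",st),open("w1.pkl","wb"))
E
```

```text
t 3.6 pos [503.3  55.7 235.3] xang 14.15 tilt [-0.0006 -0.    ] F [ 0.   0.2 -0.7] op 93.1 gf 0.0 q [ 0.01 -0.12  1.74  0.    1.52  1.33]
```

View pics/w1.png

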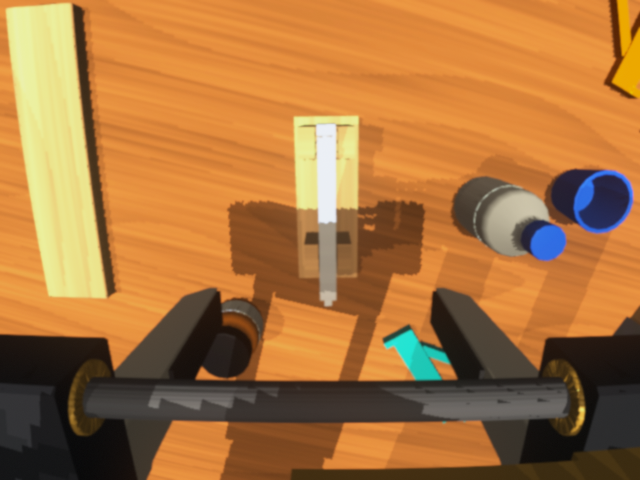

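The wrist view shows the bracket bar running straight down the picture: lip at (326.5,126), spine back at (328,292), tab beyond it at (328,304).

```bash
python3 - <<'E'
from h import *; import pickle
C=pickle.load(open("w1.pkl","rb")); im=cv2.imread("pics/w1.png").astype(int)
# white = low saturation & bright: row wise centres
for v in range(122,304,12):
    r=im[v,290:365]; sat=r.max(1)-r.min(1); m=(sat<45)&(r.max(1)>110); u=np.where(m)[0]+290
    if len(u): print(v,u.min(),u.max(),onz(C,((u.min()+u.max())/2,v),107).round(1))
r=im[284:312,328]; print([tuple(x) for x in r[::2]])
print("lip",onz(C,(326.5,125),115),"spine",onz(C,(328,292),107))
st=bot.sense();print(st["eef_pos"])
print(proj(C,st["eef_pos"]-np.array([0,0,0])))
E
```

```text
134 316 335 [569.9  73.5 107. ]
146 317 335 [562.5  71.3 107. ]
158 317 335 [555.   69.4 107. ]
170 317 335 [547.3  67.5 107. ]
182 317 335 [539.5  65.5 107. ]
194 318 335 [531.7  63.2 107. ]
206 318 335 [523.7  61.2 107. ]
218 318 336 [515.6  58.8 107. ]
230 320 335 [507.4  56.4 107. ]
242 319 335 [498.9  54.6 107. ]
254 319 336 [490.4  52.1 107. ]
266 320 335 [481.6  49.9 107. ]
278 320 335 [472.7  47.7 107. ]
290 321 335 [463.8  45.  107. ]
302 325 330 [454.4  43.  107. ]
[(np.int64(125), np.int64(142), np.int64(155)), (np.int64(124), np.int64(141), np.int64(154)), (np.int64(125), np.int64(141), np.int64(154)), (np.int64(136), np.int64(153), np.int64(166)), (np.int64(162), np.int64(182), np.int64(196)), (np.int64(165), np.int64(186), np.int64(200)), (np.int64(165), np.int64(185), np.int64(199)), (np.int64(162), np.int64(182), np.int64(197)), (np.int64(164), np.int64(185), np.int64(199)), (np.int64(166), np.int64(187), np.int64(200)), (np.int64(160), np.int64(182), np.int64(196)), (np.int64(95), np.int64(124), np.int64(160)), (np.int64(39), np.int64(82), np.int64(140)), (np.int64(53), np.int64(121), np.int64(204))]
lip [575.79308369  74.26012357 115.        ] spine [462.22241068  44.64313262 107.        ]
[503.35442659  55.72734636 235.41030777]
[[327.4199158  324.64873798]]
```

Request:
play_rows([
  [[0.14,0,1.77],-0.5],
  [[0.14,0,1.77],-0.4],
  [[0,0,1.77],0],
  [[0,0,1.77],0],
  [[0,0,1.77],0],
  [[0,0,1.77],0],
  [[0,0,1.77],0],
  [[0,0,1.77],0],
  [[0,0,0],0],
  [[0,0,0],0],
  [[0,0,0],0],
])

```text
clock: 4.75
eef_pos: [507.0, 56.4, 95.3]
orientation: [3.115, 0.406, 0.002]
ft_force: [-0.2, -0.0, 0.0]
opening: 92.5
grasp_force: 0.0
```

Request:
play_rows([
  [[0,0,0],0],
  [[0,0,0],0],
  [[0,0,0],0],
  [[0,0,0],0],
  [[0,0,0],0],
  [[0,0,0],0],
  [[0,0,0],0],
  [[0,0,0],0],
], jaw=0)

```text
clock: 5.55
eef_pos: [506.2, 56.4, 94.0]
orientation: [3.115, 0.405, -0.0]
ft_force: [0.3, 0.4, 0.2]
opening: 33.6
grasp_force: 0.0
```

Request:
play_rows([
  [[0,0,0],0],
  [[0,0,0],0],
  [[0,0,0],0],
  [[0,0,0],0],
  [[0,0,0],0],
  [[0,0,0],0],
  [[0,0,0],0],
])

```text
clock: 6.25
eef_pos: [506.2, 56.4, 94.0]
orientation: [3.115, 0.405, -0.0]
ft_force: [-0.2, 0.1, -0.4]
opening: 12.0
grasp_force: 30.0
```

Request:
play_rows([
  [[0,0,-0.8],0],
  [[0,0,-1.6],0],
  [[0,0,-2.4],0],
  [[0,0,-3.2],0],
  [[0,0,-3.2],0],
  [[0,0,-3.2],0],
  [[0,0,-3.2],0],
  [[0,0,-3.2],0],
  [[0,0,-2.4],0],
  [[0,0,-1.6],0],
  [[0,0,-0.8],0],
])

```text
clock: 7.35
eef_pos: [506.5, 56.4, 351.6]
orientation: [3.115, 0.404, 0.003]
ft_force: [-0.2, -0.7, -3.5]
opening: 11.6
grasp_force: 30.0
```

Request:
play_rows([
  [[0,1.2,0],0],
  [[0,2.4,0],0],
  [[0,3.2,0],0],
  [[0,3.2,0],0],
  [[0,3.2,0],0],
  [[0,3.2,0],0],
  [[0,3.2,0],0],
  [[0,3.2,0],0],
  [[0,2.0,0],0],
  [[-0.3,0.6,0],0],
])

```text
clock: 8.35
eef_pos: [567.4, -192.6, 346.9]
orientation: [-3.114, -0.4, 0.006]
ft_force: [0.1, 0.2, -4.0]
opening: 11.8
grasp_force: 30.0
```

Request:
play_rows([
  [[0,0,0],-4],
  [[0,0,0],-8],
  [[0,0,0],-8.2],
  [[0,0,0],-8.2],
  [[0,0,0],-8.2],
  [[0,0,0],-8.2],
  [[0,0,0],-8.2],
  [[0,0,0],-5],
  [[0,0,0],-2.7],
  [[0,0,0],0],
  [[0,0,0],0],
])

```text
clock: 9.45
eef_pos: [567.7, -189.6, 349.1]
orientation: [-2.484, -1.921, 0.001]
ft_force: [-0.0, 0.9, -3.5]
opening: 11.9
grasp_force: 30.0
```

```bash
python3 - <<'E'
from h import *
st=state(); im=snap("wrist","pics/w2.png"); import pickle; pickle.dump(cam("wrist",st),open("w2.pkl","wb"))
b=cv2.imread("pics/w2.png"); cv2.imwrite("pics/w2s.png",b)
E
```

```text
t 9.4 pos [ 567.7 -189.6  349.1] xang 75.42 tilt [-0.0014  0.0006] F [-0.   0.9 -3.5] op 11.9 gf 30.0 q [-0.41  0.11  1.31  0.    1.73 -0.15]
```

View pics/w2s.png

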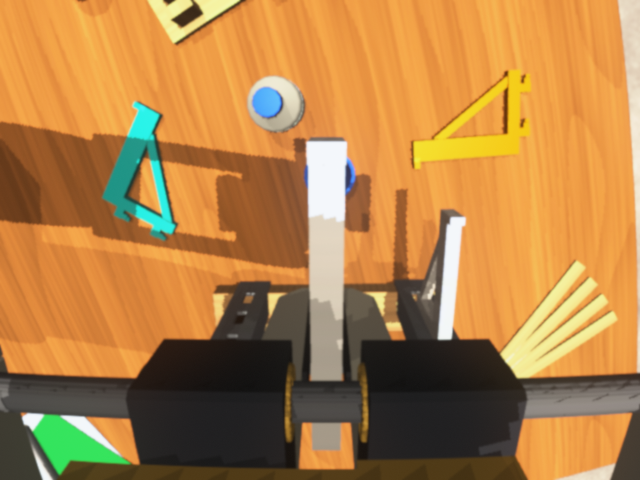

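The closed fingers hide the rack top. The fitted lip is at (453,218) and the lower slots of the empty upright are at about (247,298) and (243,318). I'll move in above the rack for a clear view.

Request:
play_rows([
  [[-1,0,0],0],
  [[-2,0,0],0],
  [[-2,0,0],0],
  [[-1.5,0,0],0],
  [[-0.5,0,0],0],
  [[0,0,0],0],
  [[0,0,0],0],
])

```text
clock: 10.2
eef_pos: [550.8, -257.3, 350.0]
orientation: [-2.484, -1.923, -0.001]
ft_force: [0.3, 0.8, -3.9]
opening: 11.5
grasp_force: 30.0
```

```bash
python3 - <<'E'
from h import *
st=state(); im=snap("wrist","pics/w3.png"); import pickle; pickle.dump(cam("wrist",st),open("w3.pkl","wb"))
b=cv2.imread("pics/w3.png"); l=b[180:340,150:280]; r=b[100:340,400:500]
l=cv2.resize(l,None,fx=3.5,fy=3.5,interpolation=cv2.INTER_CUBIC)
r=cv2.resize(r,None,fx=2.5,fy=2.5,interpolation=cv2.INTER_CUBIC)
m=np.zeros((600,720,3),np.uint8); m[:560,:455]=l; m[:600,460:710]=r; cv2.imwrite("pics/m3.png",m)
E
```

```text
t 10.2 pos [ 550.8 -257.3  350. ] xang 75.49 tilt [0.0001 0.0005] F [ 0.3  0.8 -3.9] op 11.5 gf 30.0 q [-0.52  0.13  1.28  0.    1.73 -0.27]
```

View pics/m3.png

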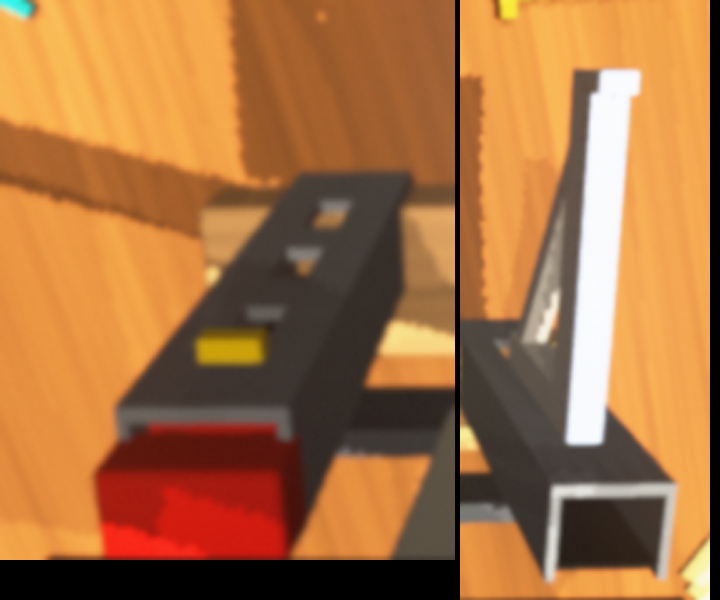

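The crop shows the empty upright with the yellow latch, three slots (lower front edges at wrist px ≈ (226.6,237), (237.7,251) and (246.3,237) after rescaling) and the red housing. The fitted bracket has its lip at (464,128) and its spine end at (450,277). Next I'll fit the rack pose.

```bash
python3 - <<'E'
from h import *; import pickle
from scipy.optimize import least_squares
np.set_printoptions(precision=2,suppress=True)
W=pickle.load(open("w3.pkl","rb"));W2=pickle.load(open("w2.pkl","rb"));T=cam("top");S=cam("scene")
L=lambda u,v:(150+(u+.5)/3.5-.5,180+(v+.5)/3.5-.5); Rr=lambda u,v:(400+(u-460+.5)/2.5-.5,100+(v+.5)/2.5-.5)
obs=[(W,L(198,364),(0,108,199)),(W,L(265,362),(0,92,199)),(W,L(118,408),(0,120,225)),(W,L(291,407),(0,80,225)),
(W,L(337,200),(0,100,60)),(W,L(307,248),(0,100,110)),(W,L(268,306),(0,100,160)),
(W,Rr(620,71),(125,-100,198)),(W,Rr(585,443),(0,-100,190)),(W,Rr(550,485),(0,-80,225)),(W,Rr(676,484),(0,-120,225))]
obs2=obs+[(T,(419.9,144.5),(125,-100,198)),(S,(264.8,349),(125,-100,198)),(T,(479.8,161.6),(0,-100,190)),(S,(200,365.8),(0,-100,190))]
def res(p,o):
    x,y,a,d=p; c,s=np.cos(a),np.sin(a); r=[]
    for C,uv,P in o:
        X=np.array([x+c*P[0]-s*P[1],y+s*P[0]+c*P[1],P[2]-d]); r.append(proj(C,X)[0]-np.array(uv))
    return np.array(r).ravel()
for o in (obs,obs2):
    f=least_squares(res,[540,-306,1.32,17],args=(o,),loss="soft_l1"); x,y,a,d=f.x
    print(f.x,np.degrees(a),"\n",res(f.x,o).reshape(-1,2).T)
    print("lockbox",x-np.sin(a)*100,y+np.cos(a)*100,190-d)
# held bracket in w2: rows and bar centre columns
im=cv2.imread("pics/w2.png").astype(int)
for v in (150,180,205,230,270,300,330):
    r=im[v,285:375]; u=np.where((r.max(1)-r.min(1)<40)&(r.max(1)>100) if v<210 else (abs(r[:,0]-r[:,2])<45)&(r.max(1)>110))[0]+285; print(v,u.min(),u.max(),(u.min()+u.max())/2)
print([tuple(map(int,c)) for c in im[132:160:2,326]])
import bench
K,k1,_,_=W2; Tc=np.array(bot.get_calibration("wrist")["tool_from_camera"]); R=Tc[:3,:3].T; t=-R@Tc[:3,3]; H=(K,k1,R,t)
for p in ((74,0,-21),(67,0,-13),(20,0,-13),(0,0,-13),(-52,0,-13),(-66,0,7)): print(p,proj(H,np.array(p,float))[0])
E
```

```text
[ 542.83 -309.99    1.33   23.39] 76.01432930341234 
 [[ 0.34 -0.16 -0.7  -0.12  0.18 -0.04  0.18 -0.2  -0.56  0.83  0.31]
 [-0.39  0.09 -0.26 -0.11  0.53  0.12  0.11  0.41  0.02  0.08 -0.38]]
lockbox 445.79836114635054 -285.8179067318874 166.6121909016329
[ 542.76 -309.9     1.33   23.25] 76.04802125934553 
 [[ 0.18 -0.31 -0.88 -0.28  0.08 -0.16  0.04 -0.35 -0.61  0.76  0.28 -1.41
  -0.56 -0.44 -2.02]
 [-0.33  0.14 -0.18 -0.06  0.56  0.15  0.15  0.25 -0.06  0.02 -0.47 -2.07
   0.84 -0.89  3.2 ]]
lockbox 445.7072441561928 -285.78488558048286 166.75375767807319
150 306 345 325.5
180 304 355 329.5
205 308 344 326.0
230 310 342 326.0
270 310 342 326.0
300 310 343 326.5
330 310 342 326.0
[(72, 143, 227), (72, 143, 227), (82, 133, 205), (94, 106, 124), (128, 130, 137), (243, 238, 234), (251, 247, 244), (251, 247, 244), (251, 247, 245), (251, 247, 244), (251, 247, 244), (251, 247, 244), (251, 247, 244), (251, 247, 244)]
(74, 0, -21) [329.15 139.33]
(67, 0, -13) [328.97 160.12]
(20, 0, -13) [328.9  294.01]
(0, 0, -13) [328.86 343.43]
(-52, 0, -13) [328.75 452.57]
(-66, 0, 7) [328.48 443.46]
```

Request:
play_rows([
  [[0.26,-1,0],-0.54],
  [[0.5,-1.5,0],0],
  [[0.6,-1.8,0],0],
  [[0.7,-1.9,0],0],
  [[0.7,-1.8,0],0],
  [[0.5,-1.4,0],0],
  [[0,0,1],0],
  [[0,0,2],0],
  [[0,0,2.5],0],
  [[0,0,2.6],0],
  [[0,0,2.6],0],
  [[0,0,2.6],0],
  [[0,0,2.4],0],
  [[0,0,1.6],0],
  [[0,0,0.93],0],
  [[0,0,0],0],
  [[0,0,0],0],
  [[0,0,0],0],
])

```text
clock: 12.05
eef_pos: [468.2, -203.7, 169.0]
orientation: [2.473, 1.934, 0.001]
ft_force: [-0.3, -0.5, -2.5]
opening: 11.7
grasp_force: 30.0
```

```bash
cat >> h.py <<'E'
def goal(st,X,ang):
    R=Ro.from_rotvec(st["orientation"]).as_matrix(); xa=np.degrees(np.arctan2(R[1,0],R[0,0]))
    print("tool shift cm",np.round(R.T@(np.array(X)-st["eef_pos"])/10,2),"turn %.2f"%-(ang-xa))
E
python3 - <<'E'
from h import *
st=state(); goal(st,(468.1,-202.2,167.7),76.03)
im=snap("top","pics/t4.png")
C=cam("top"); 
R=Ro.from_rotvec(st["orientation"]).as_matrix()
P=lambda p:np.array(st["eef_pos"])+R@np.array(p,float)
print(proj(C,[P((73.4,0,-21)),P((-51.5,0,-13))]))
c=cv2.resize(im[180:300,380:520,::-1],None,fx=5,fy=5,interpolation=cv2.INTER_CUBIC); cv2.imwrite("pics/t4c.png",c)
E
```

```text
t 12.1 pos [ 468.2 -203.7  169. ] xang 76.04 tilt [ 0.0019 -0.001 ] F [-0.3 -0.5 -2.5] op 11.7 gf 30.0 q [-0.51 -0.07  1.82  0.    1.39 -0.27]
tool shift cm [ 0.14 -0.04  0.13] turn 0.01
[[377.85374087 233.55475416]
 [442.24387597 251.99204727]]
```

View pics/t4c.png

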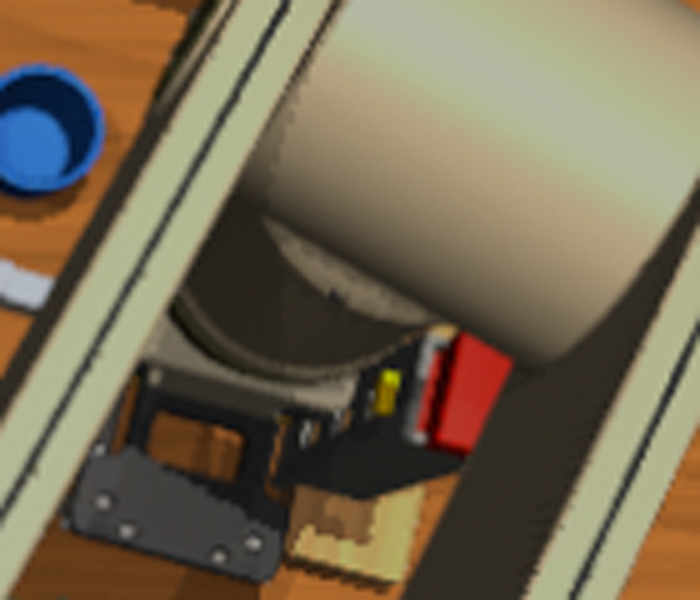

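The arm hides the bracket in the top view (only the latch at crop (388,392) shows), so I'll push in gently and go by force.

Request:
play_rows([
  [[0,0,0],0],
  [[-0.4,0,0],0],
  [[-0.5,0,0],0],
  [[-0.5,0,0],0],
  [[-0.3,0,0],0],
  [[-0.2,0,0],0],
  [[-0.2,0,0],0],
  [[-0.2,0,0],0],
  [[0,0,0],0],
  [[0,0,0],0],
])

```text
clock: 13.1
eef_pos: [461.8, -225.6, 167.7]
orientation: [-2.475, -1.935, -0.0]
ft_force: [0.7, -0.2, -3.6]
opening: 11.8
grasp_force: 30.0
```

Request:
play_rows([
  [[-0.2,0,0],0],
  [[-0.2,0,0],0],
  [[-0.2,0,0],0],
  [[0,0,0],0],
  [[0,0,0],0],
])

```text
clock: 13.6
eef_pos: [460.4, -231.2, 167.7]
orientation: [-2.475, -1.935, -0.001]
ft_force: [1.5, 2.4, -2.5]
opening: 11.8
grasp_force: 30.0
```

Request:
play_rows([
  [[-0.2,0,0],0],
  [[-0.2,0,0],0],
  [[0,0,0],0],
  [[0,0,0],0],
])

```text
clock: 14.0
eef_pos: [459.4, -235.2, 167.7]
orientation: [-2.475, -1.935, -0.0]
ft_force: [1.0, 4.8, -3.1]
opening: 12.0
grasp_force: 30.0
```

Request:
play_rows([
  [[-0.1,0,0],0],
  [[-0.1,0,0],0],
  [[0,0,0],0],
  [[0,0,0],0],
])

```text
clock: 14.4
eef_pos: [459.2, -235.8, 167.7]
orientation: [-2.473, -1.935, -0.003]
ft_force: [2.6, 11.0, -0.8]
opening: 11.6
grasp_force: 30.0
```

Request:
play_rows([
  [[0.05,0,0.2],0],
  [[0,0,0.2],0],
  [[0,0,0.2],0],
  [[0,0,0.2],0],
  [[0,0,0.2],0],
  [[0,0,0],0],
  [[0,0,0],0],
])

```text
clock: 15.1
eef_pos: [459.8, -236.0, 158.2]
orientation: [2.474, 1.936, 0.003]
ft_force: [3.8, 8.1, -0.5]
opening: 11.6
grasp_force: 30.0
```

Request:
play_rows([
  [[0,0,0.2],0],
  [[0,0,0.2],0],
  [[0,0,0],0],
  [[0,0,0],0],
])

```text
clock: 15.5
eef_pos: [460.2, -236.0, 155.5]
orientation: [2.474, 1.935, 0.004]
ft_force: [0.4, 10.6, 8.1]
opening: 11.7
grasp_force: 30.0
```

Request:
play_rows([
  [[0,0,0.1],0],
  [[0,0,0.1],0],
  [[0,0,0],0],
  [[0,0,0],0],
])

```text
clock: 15.9
eef_pos: [460.8, -236.1, 155.3]
orientation: [2.473, 1.934, 0.005]
ft_force: [-2.6, 14.7, 19.1]
opening: 12.1
grasp_force: 30.0
```

Request:
play_rows([
  [[0.1,0,0.1],0],
  [[0,0,0.1],0],
  [[0,0,0],0],
  [[0,0,0],0],
])

```text
clock: 16.3
eef_pos: [461.9, -235.8, 154.6]
orientation: [2.471, 1.932, 0.006]
ft_force: [-1.8, 14.1, 24.8]
opening: 11.9
grasp_force: 30.0
```

```bash
python3 - <<'E'
from h import *
st=state(); im=snap("scene","pics/s5.png")
c=cv2.resize(im[250:400,140:300,::-1],None,fx=4,fy=4,interpolation=cv2.INTER_CUBIC); cv2.imwrite("pics/s5c.png",c)
E
```

```text
t 16.3 pos [ 461.9 -235.8  154.6] xang 76.06 tilt [ 0.0062 -0.0014] F [-1.8 14.1 24.8] op 11.9 gf 30.0 q [-0.57 -0.04  1.82  0.    1.36 -0.33]
```

View pics/s5c.png

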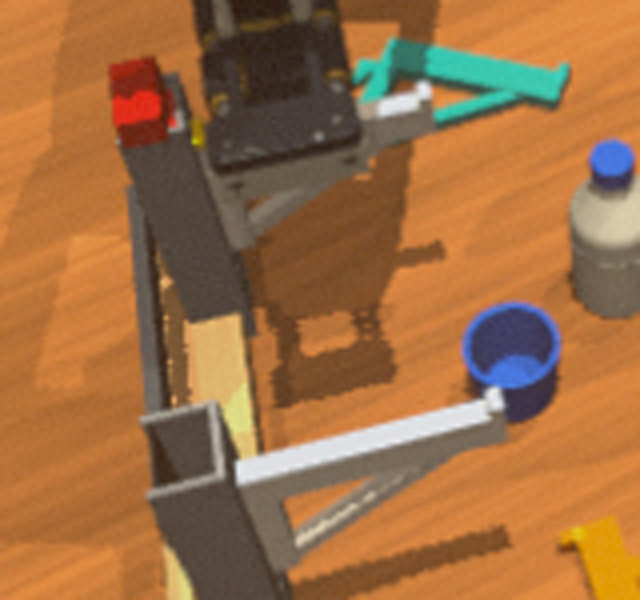

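Yellow latch looks out above the bracket's spine at crop (198,132), and the bracket seems level with the fitted one. I'll ease off, open, retreat and check.

Request:
play_rows([
  [[0.05,0,-0.2],0],
  [[0.05,0,-0.2],0],
  [[0,0,0],0],
  [[0,0,0],0],
])

```text
clock: 16.75
eef_pos: [460.1, -235.5, 154.9]
orientation: [2.473, 1.933, 0.001]
ft_force: [-0.1, 1.6, 7.6]
opening: 11.5
grasp_force: 30.0
```

Request:
play_rows([
  [[0,0,0],0],
  [[0,0,0],0],
  [[0,0,0],0],
  [[0,0,0],0],
  [[0,0,0],0],
  [[0,0,0],0],
  [[0,0,0],0],
  [[0,0,0],0],
  [[0,0,0],0],
  [[0,0,0],0],
], jaw=100)

```text
clock: 17.75
eef_pos: [459.5, -234.8, 153.8]
orientation: [2.475, 1.935, -0.0]
ft_force: [0.4, -0.5, 0.1]
opening: 87.3
grasp_force: 0.0
```

Request:
play_rows([
  [[0,0,-0.5],0],
  [[0,0,-1],0],
  [[0,0,-2],0],
  [[0,0,-3],0],
  [[0,0,-3],0],
  [[0,0,-3],0],
  [[0,0,-2],0],
  [[0,0,-1],0],
  [[0,0,0],0],
  [[0,0,0],0],
])

```text
clock: 18.75
eef_pos: [459.3, -234.7, 307.9]
orientation: [-2.474, -1.934, 0.001]
ft_force: [0.2, 0.0, -0.5]
opening: 93.0
grasp_force: 0.0
```

```bash
python3 - <<'E'
from h import *
st=state(); im=snap("wrist","pics/w6.png"); import pickle; pickle.dump(cam("wrist",st),open("w6.pkl","wb"))
E
```

```text
t 18.8 pos [ 459.3 -234.7  307.9] xang 76.04 tilt [-0.0008  0.0005] F [ 0.2  0.  -0.5] op 93.0 gf 0.0 q [-0.57 -0.12  1.61 -0.    1.65 -0.33]
```

View pics/w6.png

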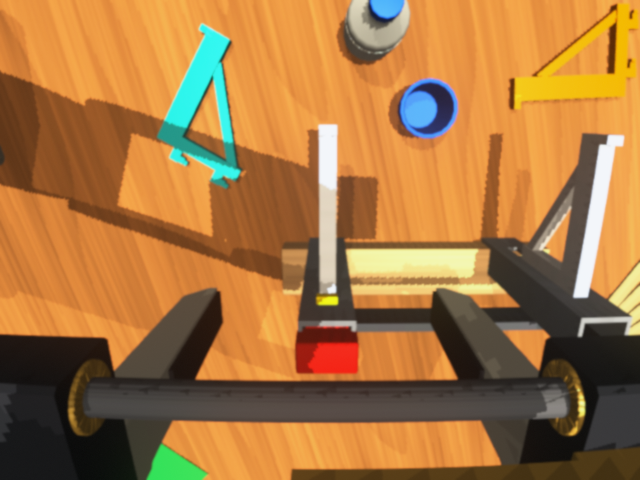

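The bracket sits in the upright: bar from (328,126) to (328,294), with the yellow latch at (327,299) over its end. The fitted one runs from lip (613,136) to spine (582,297). I'll check both numerically against the rack fit.

```bash
python3 - <<'E'
from h import *; import pickle
np.set_printoptions(precision=1,suppress=True)
C=pickle.load(open("w6.pkl","rb"))
x,y,a,d=542.83,-309.99,np.radians(76.01),23.39; c,s=np.cos(a),np.sin(a)
W=lambda P:np.array([x+c*P[0]-s*P[1],y+s*P[0]+c*P[1],P[2]-d])
for n,Y in (("new",100),("fit",-100)):
    print(n,proj(C,[W((125,Y,198)),W((118,Y,198)),W((0,Y,190)),W((125,Y-6,198)),W((125,Y+6,198))]))
print("latch",proj(C,[W((6,100,199)),W((0,100,199))]))
im=cv2.imread("pics/w6.png").astype(int)
def col(u,v0,v1): print(u,[(v,*map(int,im[v,u])) for v in range(v0,v1)])
col(328,120,134);col(328,286,306);col(617,130,150)
E
```

```text
new [[326.7 130.3]
 [326.7 141.1]
 [326.8 298.8]
 [335.8 130.3]
 [317.6 130.3]]
fit [[615.1 135.2]
 [613.5 145.4]
 [579.6 296.7]
 [622.8 135.5]
 [607.2 134.9]]
latch [[326.8 296.5]
 [326.8 303.9]]
328 [(120, 74, 157, 238), (121, 75, 158, 239), (122, 79, 160, 240), (123, 107, 172, 241), (124, 182, 208, 242), (125, 238, 237, 243), (126, 249, 245, 243), (127, 250, 246, 244), (128, 250, 246, 243), (129, 250, 246, 243), (130, 250, 246, 244), (131, 250, 246, 244), (132, 250, 246, 244), (133, 250, 246, 243)]
328 [(286, 149, 165, 177), (287, 181, 189, 194), (288, 225, 224, 222), (289, 236, 234, 231), (290, 232, 230, 228), (291, 222, 222, 221), (292, 198, 203, 205), (293, 141, 160, 170), (294, 67, 116, 140), (295, 24, 114, 140), (296, 19, 163, 178), (297, 23, 223, 225), (298, 29, 241, 239), (299, 34, 245, 242), (300, 33, 246, 242), (301, 31, 246, 243), (302, 27, 245, 242), (303, 28, 238, 234), (304, 38, 201, 196), (305, 44, 127, 127)]
617 [(130, 81, 172, 244), (131, 80, 172, 244), (132, 80, 172, 244), (133, 90, 172, 242), (134, 140, 185, 237), (135, 212, 218, 235), (136, 242, 239, 239), (137, 249, 245, 242), (138, 250, 246, 243), (139, 250, 246, 244), (140, 250, 246, 243), (141, 250, 246, 244), (142, 250, 246, 243), (143, 249, 246, 243), (144, 246, 243, 244), (145, 229, 232, 244), (146, 164, 204, 244), (147, 102, 179, 244), (148, 84, 172, 244), (149, 82, 171, 244)]
```

The new bracket's lip appears about 4 mm further out than predicted, so I'll look from mid-rack to compare its seating with the fitted one.

Request:
play_rows([
  [[-0.3,1.5,0],0],
  [[-0.5,2,0],0],
  [[-0.5,2,0],0],
  [[-0.5,2,0],0],
  [[-0.3,1.5,0],0],
  [[-0.2,0.9,0],0],
  [[0,0,0],0],
  [[0,0,0],0],
  [[0,0,0],0],
])

```text
clock: 19.7
eef_pos: [549.5, -280.8, 308.7]
orientation: [-2.475, -1.935, 0.0]
ft_force: [0.3, 0.8, 0.2]
opening: 93.6
grasp_force: 0.0
```

```bash
python3 - <<'E'
from h import *
import pickle
st=state(); im=snap("wrist","pics/w7.png"); C=cam("wrist",st); pickle.dump(C,open("w7.pkl","wb"))
x,y,a,d=542.83,-309.99,np.radians(76.01),23.39; c,s=np.cos(a),np.sin(a)
W=lambda P:np.array([x+c*P[0]-s*P[1],y+s*P[0]+c*P[1],P[2]-d])
for Y in (100,-100): print(proj(C,[W((125,Y,198)),W((0,Y,190)),W((0,Y*.94,190)),W((14,Y*.94,166))]).round(1))
b=im[:,:,::-1]; l=b[80:300,140:280]; r=b[80:300,400:540]
f=lambda q:cv2.resize(q,None,fx=2.7,fy=2.7,interpolation=cv2.INTER_CUBIC)
cv2.imwrite("pics/m7.png",np.hstack([f(l),f(r)[:,::-1]]))
E
```

```text
t 19.7 pos [ 549.5 -280.8  308.7] xang 76.03 tilt [-0.0003  0.0001] F [0.3 0.8 0.2] op 93.6 gf 0.0 q [-0.56  0.16  1.33 -0.    1.66 -0.31]
[[176.7  96.2]
 [196.1 270.1]
 [203.9 270.2]
 [210.8 243.1]]
[[480.4  96. ]
 [460.7 269.9]
 [452.9 270. ]
 [445.7 242.9]]
```

View pics/m7.png

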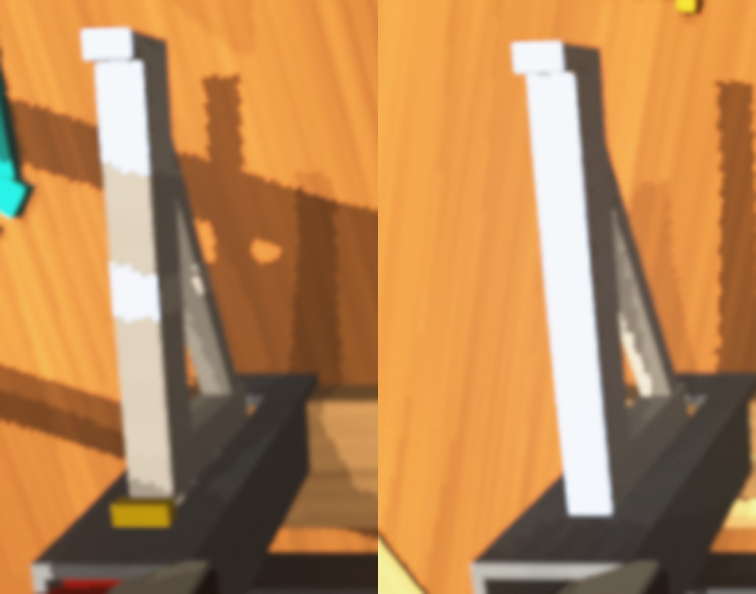

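```bash
python3 - <<'E'
from h import *
import pickle
np.set_printoptions(precision=1,suppress=True)
x,y,a,d=542.83,-309.99,np.radians(76.01),23.39; c,s=np.cos(a),np.sin(a)
W=lambda P:np.array([x+c*P[0]-s*P[1],y+s*P[0]+c*P[1],P[2]-d])
for k in ("w6","w7","w3"):
    C=pickle.load(open(k+".pkl","rb")); im=cv2.imread(f"pics/{k}.png").astype(int)
    p=proj(C,[W((q,100,z)) for q,z in ((0,199),(3,199),(6,199),(6,191))]); print(k,p.tolist())
    u=int(round(p[1,0])); v=int(p[2,1])-8
    print([(i,*map(int,im[i,u])) for i in range(v,v+20)])
E
```

```text
w6 [[326.7766026306906, 303.877927822474], [326.77487519271267, 300.1947995069409], [326.77312749409106, 296.48837403059684], [326.7688941380866, 292.099958539906]]
[(288, 196, 201, 204), (289, 208, 209, 210), (290, 193, 199, 202), (291, 175, 185, 191), (292, 152, 167, 177), (293, 105, 134, 151), (294, 51, 108, 133), (295, 23, 110, 138), (296, 16, 150, 172), (297, 22, 210, 219), (298, 28, 238, 237), (299, 33, 244, 242), (300, 33, 246, 242), (301, 31, 246, 243), (302, 26, 245, 241), (303, 28, 238, 234), (304, 38, 201, 196), (305, 45, 128, 128), (306, 47, 72, 78), (307, 47, 56, 66)]
w7 [[192.45149837621355, 274.48384849703365], [192.0534773463269, 270.6646890894018], [191.65516628914799, 266.82254995633537], [194.9426276263631, 263.113850582998]]
[(258, 168, 189, 202), (259, 154, 174, 187), (260, 144, 162, 175), (261, 141, 159, 172), (262, 137, 155, 169), (263, 120, 142, 157), (264, 75, 110, 128), (265, 33, 87, 111), (266, 18, 97, 126), (267, 16, 126, 162), (268, 14, 145, 184), (269, 14, 152, 192), (270, 14, 152, 192), (271, 14, 152, 192), (272, 14, 152, 192), (273, 15, 149, 188), (274, 25, 131, 167), (275, 38, 89, 113), (276, 43, 55, 66), (277, 45, 49, 56)]
w3 [[215.8557355600115, 283.2077799765422], [215.5331220854099, 279.9145833630587], [215.2100886190799, 276.6038820280831], [217.57359316815965, 273.168793450197]]
[(268, 48, 54, 65), (269, 47, 54, 64), (270, 49, 55, 65), (271, 46, 53, 64), (272, 43, 52, 64), (273, 36, 59, 75), (274, 25, 73, 97), (275, 14, 84, 113), (276, 12, 107, 141), (277, 12, 139, 179), (278, 10, 156, 198), (279, 11, 161, 203), (280, 11, 162, 203), (281, 12, 161, 202), (282, 16, 152, 192), (283, 27, 125, 159), (284, 41, 84, 106), (285, 45, 57, 69), (286, 46, 52, 62), (287, 47, 52, 62)]
```

The latch top face matches its fully-out position in both views. The bracket hangs with its top about 4 mm out, which is the normal hook slack and within tolerance. Next is the plank.

Request:
play_rows([
  [[1.5,-0.6,0],0],
  [[3,-1.1,0],0],
  [[4,-1.5,0],0],
  [[4,-1.5,0],0],
  [[4,-1.5,0],0],
  [[4,-1.5,0],0],
  [[4,-1.5,0],0],
  [[4,-1.5,0],0],
  [[4,-1.5,0],0],
  [[4,-1.5,0],0],
  [[4,-1.5,0],0],
  [[4,-1.5,0],0],
  [[4,-1.5,0],0],
  [[3.5,-1.3,0],0],
  [[2,-0.7,0],0],
  [[1.2,-0.2,0],0],
])

```text
clock: 21.35
eef_pos: [483.5, 306.2, 309.0]
orientation: [-2.472, -1.938, -0.001]
ft_force: [-0.1, -0.6, -0.1]
opening: 93.4
grasp_force: 0.0
```

Request:
play_rows([
  [[0,0,1],7.9],
  [[0,0,1],7.9],
  [[0,0,1],7.9],
  [[0,0,1],7.9],
  [[0,0,1],7.9],
  [[0,0,1],7.9],
  [[0,0,1],7.9],
  [[0,0,1],7.9],
  [[0,0,0],0],
  [[0,0,0],0],
  [[0,0,0],0],
])

```text
clock: 22.45
eef_pos: [485.5, 303.9, 229.7]
orientation: [-3.121, -0.356, -0.002]
ft_force: [0.7, 0.2, -0.2]
opening: 92.7
grasp_force: 0.0
```

```bash
python3 - <<'E'
from h import *
import pickle
st=state(); im=snap("wrist","pics/w8.png"); C=cam("wrist",st); pickle.dump(C,open("w8.pkl","wb"))
hsv=cv2.cvtColor(im,cv2.COLOR_RGB2HSV); m=((hsv[...,0]>20)&(hsv[...,0]<36)&(hsv[...,2]>120)).astype(np.uint8); m[335:]=0
n,lab,s,_=cv2.connectedComponentsWithStats(m); k=1+np.argmax(s[1:,4]); print(s[k])
for v in range(s[k][1]+5,s[k][1]+s[k][3]-3,20):
    u=np.where(lab[v]==k)[0]; A,B=onz(C,(u.min()-.5,v),18),onz(C,(u.max()+.5,v),18); print(v,u.min(),u.max(),A.round(1),B.round(1),((A+B)/2).round(1),round(np.linalg.norm(A-B),1))
w1=pickle.load(open("w1.pkl","rb"))
print([onz(w1,p,18).round(1) for p in ((8,8),(73,4),(108,296),(50,296))])
E
```

```text
t 22.4 pos [485.5 303.9 229.7] xang 13.01 tilt [0.0011 0.0005] F [ 0.7  0.2 -0.2] op 92.7 gf 0.0 q [ 0.47  0.06  1.58 -0.    1.51  1.81]
[  284    48    76   164 11648]
53 284 359 [605.3 367.6  18. ] [619.1 307.3  18. ] [612.2 337.5  18. ] 61.8
73 284 359 [590.  364.4  18. ] [603.9 303.6  18. ] [597. 334.  18.] 62.4
93 285 359 [574.7 360.4  18. ] [588.6 299.8  18. ] [581.6 330.1  18. ] 62.2
113 286 359 [559.  356.4  18. ] [572.9 295.9  18. ] [566.  326.1  18. ] 62.0
133 287 358 [543.1 352.2  18. ] [556.7 292.7  18. ] [549.9 322.5  18. ] 61.0
153 287 358 [526.7 348.9  18. ] [540.5 288.7  18. ] [533.6 318.8  18. ] 61.8
173 288 358 [510.  344.6  18. ] [523.8 284.5  18. ] [516.9 314.5  18. ] 61.7
193 288 356 [492.8 341.1  18. ] [506.4 281.9  18. ] [499.6 311.5  18. ] 60.7
[array([609.7, 364.8,  18. ]), array([622.8, 304.7,  18. ]), array([365.6, 244.5,  18. ]), array([349.4, 304.7,  18. ])]
```

View pics/w8.png

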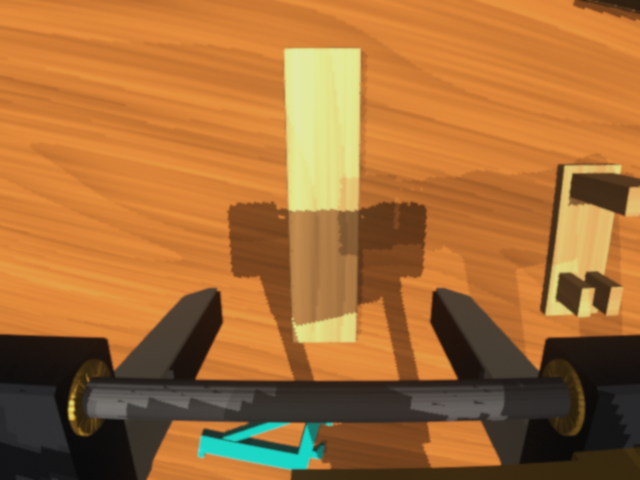

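The plank lies centred below the tool, with its ends at rows 48 and 342 and columns about 287–358, and is aligned with the fingers.

Request:
play_rows([
  [[0,-0.3,1],0],
  [[0,0,2.2],0],
  [[0,0,2.8],0],
  [[0,0,3],0],
  [[0,0,3],0],
  [[0,0,3],0],
  [[0,0,2.5],0],
  [[0,0,1.8],0],
  [[0,0,1],0],
  [[0,0,0.6],0],
  [[0,0,0],0],
  [[0,0,0],0],
])

```text
clock: 23.7
eef_pos: [485.2, 307.2, 20.7]
orientation: [-3.121, -0.352, -0.002]
ft_force: [0.9, -0.1, 0.4]
opening: 93.2
grasp_force: 0.0
```

Request:
play_rows([
  [[0,0,0],0],
  [[0,0,0],0],
  [[0,0,0],0],
  [[0,0,0],0],
  [[0,0,0],0],
  [[0,0,0],0],
  [[0,0,0],0],
  [[0,0,0],0],
], jaw=0)

```text
clock: 24.5
eef_pos: [484.7, 306.8, 20.0]
orientation: [-3.122, -0.351, -0.0]
ft_force: [-1.5, -0.8, 4.4]
opening: 63.4
grasp_force: 30.0
```

Request:
play_rows([
  [[0,0,-0.6],0],
  [[0,0,-1.4],0],
  [[0,0,-2.4],0],
  [[0,0,-3],0],
  [[0,0,-3.2],0],
  [[0,0,-3.2],0],
  [[0,0,-3.2],0],
  [[0,0,-3.2],0],
  [[0,0,-3],0],
  [[0,0,-2.4],0],
  [[0,0,-1.6],0],
  [[0,0,-0.8],2],
  [[0,0,0],5],
  [[0,0,0],7],
  [[0,0,0],7],
  [[0,0,0],4.1],
  [[0,0,0],2],
  [[0,0,0],0],
  [[0,0,0],0],
])

```text
clock: 26.4
eef_pos: [484.4, 306.7, 299.6]
orientation: [3.117, -0.388, -0.001]
ft_force: [1.2, 0.5, -2.7]
opening: 63.8
grasp_force: 30.0
```

Request:
play_rows([
  [[0.2,0.5,0],0],
  [[0.5,1.2,0],0],
  [[0.8,2.1,0],0],
  [[1.1,2.8,0],0],
  [[1.3,3.3,0],0],
  [[1.5,3.8,0],0],
  [[1.5,3.8,0],0],
  [[1.5,3.8,0],0],
  [[1.5,3.8,0],0],
  [[1.5,3.8,0],0],
  [[1.5,3.8,0],0],
  [[1.5,3.8,0],0],
  [[1.5,3.8,0],0],
  [[1.4,3.5,0],0],
  [[1.2,2.9,0],0],
  [[0.9,2.3,0],0],
  [[0.6,1.6,0],0],
  [[0.4,1.0,0],0],
  [[0.2,0.6,0],0],
  [[0,0,0],0],
])

```text
clock: 28.4
eef_pos: [555.5, -250.0, 299.7]
orientation: [-3.117, 0.39, 0.0]
ft_force: [-0.3, 0.1, -2.1]
opening: 63.7
grasp_force: 30.0
```

Request:
play_rows([
  [[0,0,0],0],
  [[0,0,0],0],
  [[0,0,0],0],
])

```text
clock: 28.7
eef_pos: [555.8, -249.1, 299.9]
orientation: [3.118, -0.388, 0.0]
ft_force: [0.6, -0.6, -2.0]
opening: 63.1
grasp_force: 30.0
```

```bash
python3 - <<'E'
from h import *
st=state(); goal(st,(559.3,-250.1,225),-14)
E
```

```text
t 28.7 pos [ 555.8 -249.1  299.9] xang -14.20 tilt [ 0.0002 -0.    ] F [ 0.6 -0.6 -2. ] op 63.1 gf 30.0 q [-0.51  0.14  1.36  0.    1.64  1.31]
tool shift cm [0.37 0.01 7.49] turn -0.20
```

Request:
play_rows([
  [[0.2,0,0.6],-0.2],
  [[0.17,0,1.4],0],
  [[0,0,2],0],
  [[0,0,2],0],
  [[0,0,1.8],0],
  [[0,0,1.2],0],
  [[0,0,0.8],0],
  [[0,0,0.5],0],
  [[0,0,0.2],0],
  [[0,0,0],0],
  [[0,0,0],0],
])

```text
clock: 29.8
eef_pos: [559.7, -251.0, 195.7]
orientation: [3.117, -0.384, 0.002]
ft_force: [0.3, 0.3, -2.3]
opening: 63.3
grasp_force: 30.0
```

Request:
play_rows([
  [[0,0,0.2],0],
  [[0,0,0.2],0],
  [[0,0,0.1],0],
  [[0,0,0],0],
  [[0,0,0],0],
])

```text
clock: 30.3
eef_pos: [559.1, -250.7, 189.6]
orientation: [-3.118, 0.385, 0.0]
ft_force: [0.2, 0.3, -2.6]
opening: 63.9
grasp_force: 30.0
```

Request:
play_rows([
  [[0,0,0.1],0],
  [[0,0,0.1],0],
  [[0,0,0],0],
  [[0,0,0],0],
])

```text
clock: 30.7
eef_pos: [559.3, -250.8, 188.1]
orientation: [3.118, -0.385, 0.001]
ft_force: [-1.2, 1.3, 1.6]
opening: 64.2
grasp_force: 30.0
```

Request:
play_rows([
  [[0,0,0.1],0],
  [[0,0,0.1],0],
  [[0,0,0],0],
  [[0,0,0],0],
])

```text
clock: 31.1
eef_pos: [559.8, -251.0, 188.0]
orientation: [3.117, -0.385, 0.003]
ft_force: [-4.6, 2.7, 10.9]
opening: 63.9
grasp_force: 30.0
```

Contact is at the expected height: underside near z=168, matching the bracket tops. Now ease off, release and retreat.

Request:
play_rows([
  [[0,0,-0.15],0],
  [[0,0,-0.05],0],
  [[0,0,0],0],
])

```text
clock: 31.4
eef_pos: [559.6, -251.0, 188.1]
orientation: [3.118, -0.385, 0.002]
ft_force: [0.1, 0.3, 1.7]
opening: 63.9
grasp_force: 30.0
```

Request:
play_rows([
  [[0,0,0],0],
  [[0,0,0],0],
  [[0,0,0],0],
  [[0,0,0],0],
  [[0,0,0],0],
  [[0,0,0],0],
  [[0,0,0],0],
], jaw=100)

```text
clock: 32.1
eef_pos: [559.2, -250.8, 187.7]
orientation: [-3.118, 0.385, -0.0]
ft_force: [-0.2, -0.1, 0.4]
opening: 93.0
grasp_force: 0.0
```

Request:
play_rows([
  [[0,0,-0.4],0],
  [[0,0,-0.8],0],
  [[0,0,-1.5],0],
  [[0,0,-2.5],0],
  [[0,0,-3],0],
  [[0,0,-3],0],
  [[0,0,-2],0],
  [[0,0,-1],0],
  [[0,0,-0.5],0],
  [[0,0,0],0],
  [[0,0,0],0],
])

```text
clock: 33.2
eef_pos: [558.9, -250.6, 333.4]
orientation: [-3.117, 0.384, 0.003]
ft_force: [0.7, -0.4, -0.7]
opening: 92.8
grasp_force: 0.0
```

```bash
python3 - <<'E'
from h import *
import pickle
st=state(); im=snap("wrist","pics/w9.png"); C=cam("wrist",st); pickle.dump(C,open("w9.pkl","wb"))
s=snap("scene","pics/s9.png")
c=cv2.resize(s[240:420,120:320],(440,396),interpolation=cv2.INTER_CUBIC)
w=cv2.resize(im,(352,264)); m=np.zeros((396,792,3),np.uint8); m[:,:440]=c; m[:264,440:]=w
cv2.imwrite("pics/m9.png",m[:,:,::-1])
E
```

```text
t 33.2 pos [ 558.9 -250.6  333.4] xang -14.06 tilt [-0.0017  0.001 ] F [ 0.7 -0.4 -0.7] op 92.8 gf 0.0 q [-0.51  0.15  1.29  0.    1.7   1.31]
```

View pics/m9.png

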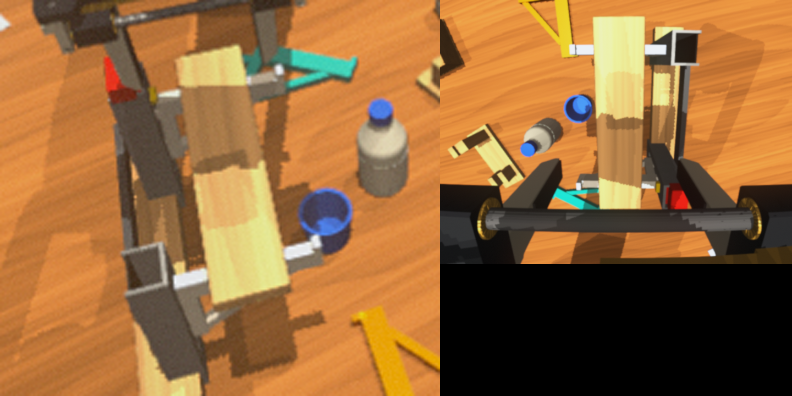

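The plank lies across both brackets behind the lips, from (210,60) to (250,290) in the left panel. The latch is out at (152,95), the bystanders are standing, and the arm is clear. I'll hand in.

```bash
python3 -c "
from bench import bot
print(bot.sign_off())"
```

```text
the job is handed in; nothing more can be done
None
```

I handed the job in, but no verdict came back: by the cameras and contact forces, the bracket is hooked with the latch out over it (its top about 4 mm out from the face; limit 6 mm). The plank lies across both brackets behind their lips, and the bottle and tub are standing; I kept clear of the jar and carton but did not check them at the end.

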